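Tighten the cheese press with fingertip strokes

TASK

Tighten the cheese press by its brass thumbscrew: with a fingertip or the outside of the shut fingers, push one wing at a time round clockwise (seen from above), at most half a turn a stroke, and lift the fingers off the screw between strokes, until the steel plate sits snug on the mould's lid and the screw stops. Push gently, never pinch or grip the screw, and leave the two spice jars and the heart-shaped cutter where they stand. Finish with the fingers clear of the press.

Things in the scene. Friction and masses are not known exactly. Their poses are not given: they have to be found in the camera images.
- press: Cheese press, fixed to the table; origin: centre of its underside. Wooden board 130 (x) by 190 mm (y); two steel posts at y = +-77 mm, nuts ending 153 mm up; a dark steel bridge along y, 28 mm wide, its top 144 mm up (brass bush to 146 mm); below it a white mould 106 mm across with a wooden lid. The brass thumbscrew stands upright through the middle of the bridge (x = y = 0).
- press_lid (a point): Centre of the top of the mould's wooden lid, 93 mm above the table; the steel press plate (80 mm across) comes to rest on it.
- wings (a point): Point on the upright axis of the thumbscrew, half-way up its wings; it turns and climbs with the screw: 168 mm above the table when tight, 10 mm more per turn open. Its +x points along wing a, -x along wing b, z up. Each wing is an upright plate 8 mm thick, 26 mm tall (13 mm above and below this point), from the 7 mm radius hub out to 35 mm from the axis, 9 mm or more above the bush.
- wing_screw (a joint): Angle of the thumbscrew in rad: 0 = fully tight (plate on the lid, a firm stop), larger = further open (counterclockwise from above). It starts 7.0 to 8.6 rad open. A steady friction of about 0.08 N m (3 to 5 N on a wing); it stays where it is left.
- hub: Brass hub of the thumbscrew between the wings, 12 to 18 mm across, 26 mm tall; its origin lies on the axis 75 mm below the middle of the wings.
- wing_a: Wing a of the thumbscrew (along the screw's +x). This origin lies on the screw axis, 75 mm below the middle of the wings.
- wing_b: Wing b, opposite wing a. Origin as for wing a.
- wing_a_drive: The face of wing a (its +y face, y along the screw's own axes) that is pushed to turn the screw clockwise; same origin as wing a.
- wing_b_drive: The face of wing b (its -y face) that is pushed to turn the screw clockwise; same origin as wing a.
- wing_a_back: The opposite (-y) face of wing a; same origin as wing a.
- wing_b_back: The opposite (+y) face of wing b; same origin as wing a.
- red_jar: Bystander: loose spice jar with a red cap, 45 mm across and 106 mm tall; origin at the centre of its base.
- green_jar: Bystander: loose spice jar with a green and white label, 47 mm across and 98 mm tall; origin at the centre of its base.
- cutter: Bystander: loose heart-shaped steel biscuit cutter, 50 by 55 mm and 24 mm tall; origin at the centre of its base.
Not all that is in view belongs to the job. Leave any orange look-alike of the press alone.

How it is judged:
By the outcome, as a careful person would: the job done as asked, in the order asked, and still so for the second after the job is handed in, with the robot touching nothing.
It also fails if it takes over 72 s, if anything falls off the work surface, if the arm or the gripper's body presses on something with over 40 N, if the wrist force passes 120 N, or if a joint passes its speed limit or range.

ROBOT

A 6-joint arm with a two-finger parallel gripper is mounted at the origin on the work surface; the furniture and walls round the work are solid. World frame = base frame: x ahead of the robot, y to its left, z up, the work surface at z = 0. Lengths are in m, angles in degrees, forces in N, time in s.
With the tool pointing down it reaches from about 0.275 to 0.825 m from the base axis. Payload 4.9 kg.
Tool frame: the origin (TCP) lies at the very end of the fingers, on their centre line; the grasp point (between the pads) lies 19 mm behind it; z points along the fingers, y is the line along which they close (so a half turn about z gives the same grasp; the last joint's range is limited). The gripper opens to 85 mm and grips with 20 to 120 N. Pads are 22 mm wide; open, the fingers measure 114 mm over their backs; the gripper's body (76 mm by 85 mm) begins 54 mm behind the grasp point. The pads swing forward as they close: fully open they stand 13 mm farther back than shut.
Start: joints at [-75.928, 18.69, -11.035, 60.275, 0, 82.311], TCP at [0.204, -0.511, 0.231] pointing down, gripper open.
Joint ranges: [-152.03, 152.03], [-55.5, 102.48], [-74.3, 77.21], [-110.64, 120.58], [-84.22, 78.4], [-180, 180]. Speed limits (degrees/s): [147.25, 147.25, 180, 180, 180, 180].

INTERFACE

Orientations are given as a 3x3 rotation matrix whose columns are the frame's x, y, z axes.
In Python, from workcell import robot gives the robot as it stands.
- The arm moves only by the tool step_arm, never from a script. Its argument "motion" is a list of rows, each an object of numbers: "dx", "dy", "dz": the shift along the tool's x, y, z in m; "ax", "ay", "az": the turn, a rotation vector about the tool's x, y, z in rad; "hand": the opening in per cent of the stroke, from 0 (shut) to 100 (fully open). A call has 1 to 20 rows; each row is the pose to reach, as a shift and turn from the pose commanded when the call began, along the tool's axes at that moment; what a row does not reach only later rows make up. A row lasts 1/12 s, in which the tool goes at most 41.7 mm and 7.16 degrees, less where a joint would pass 70% of its speed; a pose out of reach is approached as far as the arm can. A call with a gripper value outside its range is refused whole. The fingers move at their own pace and stop on an object; the grip force is fixed at half the most. Time passes only in rows, so rows that repeat a pose let the fingers close. It gives the time, the measured TCP pose, the force, the opening and the grip force at its end, in the units of the state.
- robot.state(): the state, without advancing time (a new reading comes with each control period).
- robot.get_image(name): name is "scene" or "side" or "wrist"; returns the picture (420x560x3 uint8, red, green, blue); there is no depth.
- robot.camera_params(name): a dict with "vertical_fov" (degrees; the focal length in pixels is half the picture's height over the tangent of half this angle, whatever the lens; pixels are square), "cx", "cy" (the principal point, pixels), "eye" and "orientation" of the camera in the world; the wrist camera has in their place "hand_eye" (4x4, takes a point from camera to tool coordinates, whose origin is the TCP and whose axes are the flange's). Camera axes: x right, y up, looking along -z (the intrinsics and any distortion apply to the point x, -y, -z); pixel columns grow to the right and rows downward; lengths in m; the calibration is good to about 2 mm. A picture is of the moment at which its call begins: read the wrist's pose just before it. camera_params takes no time and is no camera call.
- robot.finish_job(): hands the job in; it is judged then, once.
The state is a dict: "t": time; "q": joint angles; "dq": joint speeds; "tau": joint torques, N m; "tool_pos": TCP position; "ee_rot": TCP orientation; "ft_force": force on the tool from outside, world axes, zero at the start; "ft_torque": the same for the moment, N m; "gripper_width": opening from 0.0 (shut) to 1.0 (fully open); "grasp_force": force on a finger pad.
Only numpy, scipy, OpenCV 4.12 (cv2) and the standard library are available. Lean on these libraries where they do the work, as an engineer would, in place of code of your own. Each camera call takes 0.05 s, during which the arm holds its last target. There are 200 camera calls.

## Working session

There is one attempt and no reset: what is moved stays moved. The work goes in short steps, Python scripts to look and compute and a tool call to move; the robot and the scene stay as the last step left them, time stands still between calls to the robot, and variables do not carry over. Pictures are saved under pics/ and viewed, at most 10 in all, crops included, and the job is handed in when it is done.

Besides the shell and the picture viewer there is one more tool, called after "Emit:" by a JSON object that holds its "api" and its "payload", one argument or row to a line. step_arm: Moves the arm, as the interface text tells. Its arguments: {"type":"object","properties":{"motion":{"type":"array","items":{"type":"object","properties":{"dx":{"type":"number"},"dy":{"type":"number"},"dz":{"type":"number"},"ax":{"type":"number"},"ay":{"type":"number"},"az":{"type":"number"},"hand":{"type":"number"}}}}},"required":["motion"]}

```bash
mkdir -p pics
python3 - <<'E'
from workcell import robot
import cv2
s=robot.state(); print(s['t'],s['tool_pos'],s['ee_rot'],s['gripper_width'])
for n in ("scene","side","wrist"):
    print(n,robot.camera_params(n))
a=robot.get_image("scene");b=robot.get_image("side")
cv2.imwrite("pics/scene0.png",a[:,:,::-1]);cv2.imwrite("pics/side0.png",b[:,:,::-1])
E
```

```text
0.0 [ 0.20377219 -0.51022983  0.23050459] [[ 9.28752753e-01  3.70699532e-01 -4.25816790e-04]
 [ 3.70699706e-01 -9.28751256e-01  1.68290496e-03]
 [ 2.28374203e-04 -1.72085278e-03 -9.99998493e-01]] 1.0012470065963963
scene {'vertical_fov': 48.07815361795665, 'cx': 273.3300485791294, 'cy': 200.7200448112381, 'eye': array([-0.04445097, -1.00479669,  0.64929634]), 'orientation': array([[ 0.90983723,  0.15781982, -0.38378266],
       [-0.41465901,  0.38130403, -0.82623553],
       [ 0.01594153,  0.91087877,  0.41236601]])}
side {'vertical_fov': 42.784986386822716, 'cx': 276.3923324684747, 'cy': 212.11239082910916, 'eye': array([0.34771129, 1.00706559, 0.70814893]), 'orientation': array([[-0.99323545,  0.0639664 , -0.09691043],
       [-0.11594642, -0.50102009,  0.85763355],
       [ 0.00630566,  0.86306846,  0.50504759]])}
wrist {'vertical_fov': 64.2205857474736, 'cx': 276.55142810490054, 'cy': 212.32546835334443, 'hand_eye': array([[ 7.35843787e-04,  9.61707984e-01,  2.74075195e-01,
         6.90590413e-02],
       [ 9.99999654e-01, -6.01163784e-04, -5.75387795e-04,
         1.09584169e-03],
       [-3.88590955e-04,  2.74075523e-01, -9.61708093e-01,
        -1.43184396e-01],
       [ 0.00000000e+00,  0.00000000e+00,  0.00000000e+00,
         1.00000000e+00]])}
```

View pics/scene0.png

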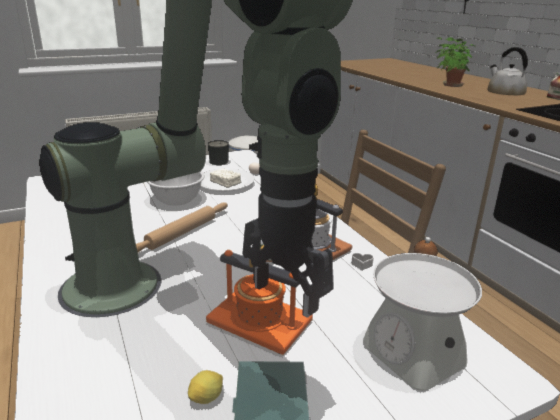

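View pics/side0.png

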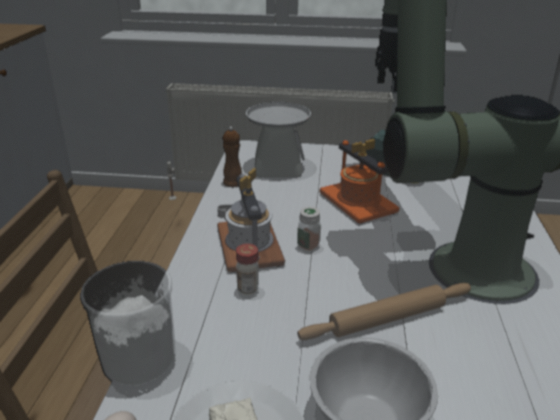

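Side view: the real press (brown board) is at about (250,243), with brass wings near (248,183). The red jar is at (247,270), the green jar at (309,228) and the cutter at (225,210). The orange look-alike is at (360,190), and in the scene view at (260,310), nearer the camera. The task says to leave the orange one alone, so I'm confirming the brown-board press in a crop.

```bash
cat > h.py <<'E'
import numpy as np, cv2
from workcell import robot
def cam(n, st=None):
    p=robot.camera_params(n); f=210/np.tan(np.radians(p['vertical_fov'])/2)
    if n=='wrist':
        T=np.eye(4);T[:3,:3]=st['ee_rot'];T[:3,3]=st['tool_pos'];T=T@p['hand_eye']
        return T[:3,3],T[:3,:3],f,p['cx'],p['cy']
    return p['eye'],p['orientation'],f,p['cx'],p['cy']
def ray(c,u,v):
    e,R,f,cx,cy=c; d=R@np.array([(u-cx)/f,-(v-cy)/f,-1]); return e,d
def onz(c,u,v,z):
    e,d=ray(c,u,v); return e+d*(z-e[2])/d[2]
def proj(c,P):
    e,R,f,cx,cy=c; q=R.T@(np.array(P)-e); return cx+f*q[0]/-q[2], cy-f*q[1]/-q[2]
E
python3 - <<'E'
from h import *
im=cv2.imread("pics/side0.png"); c=cam('side')
print(onz(c,250,243,0.0),onz(c,248,183,.19),"red",onz(c,247,292,0),"green",onz(c,309,247,0),"cutter",onz(c,225,212,.01))
for u,v in [(218,228),(268,218),(282,262),(232,268)]: print(onz(c,u,v,.015))
cv2.imwrite("pics/side0c.png",cv2.resize(im[150:310,180:340],(640,640),interpolation=cv2.INTER_CUBIC))
E
```

```text
[ 0.52902662 -0.04294319  0.        ] [0.52060134 0.01407069 0.19      ] red [0.50613316 0.13964489 0.        ] green [ 0.38853464 -0.04357805  0.        ] cutter [ 0.61309922 -0.16227672  0.01      ]
[ 0.61281243 -0.07594973  0.015     ]
[ 0.49823741 -0.13822443  0.015     ]
[0.44312414 0.04518574 0.015     ]
[0.54847278 0.08085147 0.015     ]
```

View pics/side0c.png

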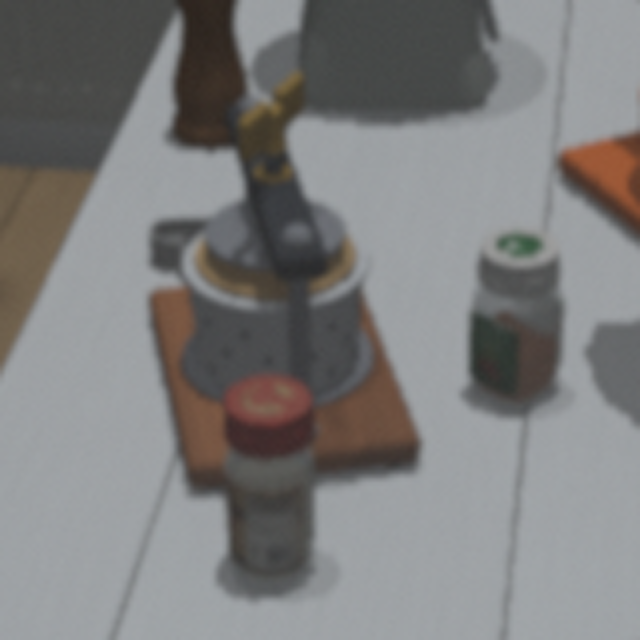

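The crop confirms it: brown board, white mould, dark bridge and brass wings. Next I'll bring the wrist camera over it.

Emit:
{"api": "step_arm", "payload": {
  "motion": [
    {"dz": -0.04,"hand": 0},
    {"dx": 0.01,"dz": -0.08,"hand": 0},
    {"dx": 0.04,"dy": -0.025,"dz": -0.09,"az": -0.08,"hand": 0},
    {"dx": 0.07,"dy": -0.045,"dz": -0.09,"az": -0.16,"hand": 0},
    {"dx": 0.1,"dy": -0.065,"dz": -0.09,"az": -0.24,"hand": 0},
    {"dx": 0.13,"dy": -0.085,"dz": -0.09,"az": -0.32,"hand": 0},
    {"dx": 0.16,"dy": -0.105,"dz": -0.09,"az": -0.4,"hand": 0},
    {"dx": 0.19,"dy": -0.125,"dz": -0.09,"az": -0.48,"hand": 0},
    {"dx": 0.22,"dy": -0.142,"dz": -0.09,"az": -0.56,"hand": 0},
    {"dx": 0.25,"dy": -0.16,"dz": -0.09,"az": -0.64,"hand": 0},
    {"dx": 0.28,"dy": -0.18,"dz": -0.09,"az": -0.72,"hand": 0},
    {"dx": 0.31,"dy": -0.2,"dz": -0.09,"az": -0.8,"hand": 0},
    {"dx": 0.34,"dy": -0.22,"dz": -0.09,"az": -0.88,"hand": 0},
    {"dx": 0.37,"dy": -0.24,"dz": -0.09,"az": -0.96,"hand": 0},
    {"dx": 0.4,"dy": -0.26,"dz": -0.09,"az": -1.04,"hand": 0},
    {"dx": 0.43,"dy": -0.28,"dz": -0.09,"az": -1.1,"hand": 0},
    {"dx": 0.465,"dy": -0.299,"dz": -0.09,"az": -1.13,"hand": 0},
    {"dx": 0.465,"dy": -0.299,"dz": -0.09,"az": -1.13,"hand": 0},
    {"dx": 0.465,"dy": -0.299,"dz": -0.09,"az": -1.13,"hand": 0},
    {"dx": 0.465,"dy": -0.299,"dz": -0.09,"az": -1.13,"hand": 0}
  ]
}}

```text
validation failed for argument at $.mo...
```

Run:
```python
from h import *
import pickle
s=robot.state(); im=robot.get_image('wrist')[:,:,::-1].copy(); sc=robot.get_image('scene')[:,:,::-1].copy()
print(s['t'],s['tool_pos'],s['ee_rot'].round(3),s['q'].round(1),s['gripper_width'],s['ft_force'])
cv2.imwrite("pics/w1.png",im);cv2.imwrite("pics/s1.png",sc); pickle.dump(s,open('w1.pkl','wb'))
```

```text
0.1 [ 0.2037892  -0.51028154  0.23059169] [[ 0.929  0.371 -0.   ]
 [ 0.371 -0.929  0.002]
 [ 0.    -0.002 -1.   ]] [-75.9  18.7 -11.1  60.3   0.   82.3] 0.9999125393292894 [-0.55078784  0.43743422 -0.30233551]
```

View pics/w1.png

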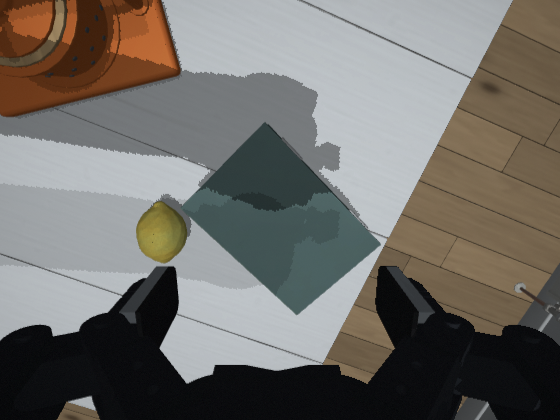

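That call was refused, so the arm hasn't moved. The wrist picture only shows the lemon, the book and a corner of the orange press at (80,50). I'll resend with all the fields filled in.

Emit:
{"api": "step_arm", "payload": {
  "motion": [
    {"dx": 0,"dy": 0,"dz": -0.04,"ax": 0,"ay": 0,"az": 0,"hand": 0},
    {"dx": 0.01,"dy": 0,"dz": -0.08,"ax": 0,"ay": 0,"az": 0,"hand": 0},
    {"dx": 0.04,"dy": -0.025,"dz": -0.09,"ax": 0,"ay": 0,"az": -0.08,"hand": 0},
    {"dx": 0.07,"dy": -0.045,"dz": -0.09,"ax": 0,"ay": 0,"az": -0.16,"hand": 0},
    {"dx": 0.1,"dy": -0.065,"dz": -0.09,"ax": 0,"ay": 0,"az": -0.24,"hand": 0},
    {"dx": 0.13,"dy": -0.085,"dz": -0.09,"ax": 0,"ay": 0,"az": -0.32,"hand": 0},
    {"dx": 0.16,"dy": -0.105,"dz": -0.09,"ax": 0,"ay": 0,"az": -0.4,"hand": 0},
    {"dx": 0.19,"dy": -0.125,"dz": -0.09,"ax": 0,"ay": 0,"az": -0.48,"hand": 0},
    {"dx": 0.22,"dy": -0.142,"dz": -0.09,"ax": 0,"ay": 0,"az": -0.56,"hand": 0},
    {"dx": 0.25,"dy": -0.16,"dz": -0.09,"ax": 0,"ay": 0,"az": -0.64,"hand": 0},
    {"dx": 0.28,"dy": -0.18,"dz": -0.09,"ax": 0,"ay": 0,"az": -0.72,"hand": 0},
    {"dx": 0.31,"dy": -0.2,"dz": -0.09,"ax": 0,"ay": 0,"az": -0.8,"hand": 0},
    {"dx": 0.34,"dy": -0.22,"dz": -0.09,"ax": 0,"ay": 0,"az": -0.88,"hand": 0},
    {"dx": 0.37,"dy": -0.24,"dz": -0.09,"ax": 0,"ay": 0,"az": -0.96,"hand": 0},
    {"dx": 0.4,"dy": -0.26,"dz": -0.09,"ax": 0,"ay": 0,"az": -1.04,"hand": 0},
    {"dx": 0.43,"dy": -0.28,"dz": -0.09,"ax": 0,"ay": 0,"az": -1.1,"hand": 0},
    {"dx": 0.465,"dy": -0.299,"dz": -0.09,"ax": 0,"ay": 0,"az": -1.13,"hand": 0},
    {"dx": 0.465,"dy": -0.299,"dz": -0.09,"ax": 0,"ay": 0,"az": -1.13,"hand": 0},
    {"dx": 0.465,"dy": -0.299,"dz": -0.09,"ax": 0,"ay": 0,"az": -1.13,"hand": 0},
    {"dx": 0.465,"dy": -0.299,"dz": -0.09,"ax": 0,"ay": 0,"az": -1.13,"hand": 0}
  ]
}}

```text
t: 1.87
tool_pos: [0.5245, -0.0607, 0.3209]
ee_rot: [[0.061, 0.998, -0.001], [0.998, -0.061, -0.0], [-0.0, -0.001, -1.0]]
ft_force: [-0.1, 0.6, 0.5]
gripper_width: 0.003
grasp_force: 0.0
```

Run:
```python
from h import *
import pickle
s=robot.state(); im=robot.get_image('wrist')[:,:,::-1].copy(); sc=robot.get_image('scene')[:,:,::-1].copy()
print(s['t'],s['tool_pos'],s['q'].round(1))
cv2.imwrite("pics/w2.png",im);cv2.imwrite("pics/s2.png",sc); pickle.dump(s,open('w2.pkl','wb'))
```

```text
1.8667 [ 0.52451193 -0.0607314   0.32090452] [-14.6  13.9  -4.5  71.7  -0.   78.9]
```

View pics/w2.png

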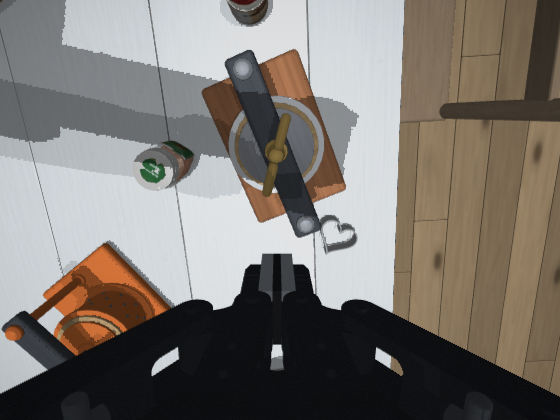

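Wrist view: the hub is at (277,154), with wing tips at (284,115) and (268,193). The post nuts are at (242,68) and (305,226), the green jar cap at (153,168), the red jar at (250,5) and the cutter at (337,233).

Run:
```python
from h import *
import pickle
s=pickle.load(open('w2.pkl','rb')); c=cam('wrist',s); im=cv2.imread('pics/w2.png')
a=onz(c,242,68,.153);b=onz(c,305,226,.153)
d=a-b; print("nuts",a,b,"span",np.linalg.norm(d),"centre",(a+b)/2,"press y dir deg",np.degrees(np.arctan2(d[1],d[0])))
hsv=cv2.cvtColor(im,cv2.COLOR_BGR2HSV); m=cv2.inRange(hsv,(15,110,60),(32,255,255)); m[:100]=0;m[205:]=0;m[:,:255]=0;m[:,300:]=0
n,l,st,ce=cv2.connectedComponentsWithStats(m); k=1+np.argmax(st[1:,4]); pts=np.argwhere(l==k)[:,::-1].astype(np.float32)
print(st[k],ce[k]); r=cv2.minAreaRect(pts); print(r); bx=cv2.boxPoints(r)
W=np.array([onz(c,u,v,.190) for u,v in pts])[:,:2]
mu=W.mean(0); w,V=np.linalg.eigh(np.cov((W-mu).T)); p=(W-mu)@V[:,1]
print("wing mean",mu,"dir",np.degrees(np.arctan2(V[1,1],V[0,1])),"len",np.ptp(p),"mid",mu+V[:,1]*(p.max()+p.min())/2)
print("scene hub top check", onz(c,277,154,.195), onz(c,277,154,.18))
print("jars",onz(c,153,168,.098),onz(c,337,233,.024))
cs=cam('side'); i=cv2.imread('pics/side0.png'); m=cv2.inRange(cv2.cvtColor(i,cv2.COLOR_BGR2HSV),(14,100,50),(32,255,255)); ys,xs=np.nonzero(m[160:200,230:265]); print("side brass",xs.min()+230,xs.max()+230,ys.min()+160,ys.max()+160)
for z in (.155,.18,.195): print(z,proj(cs,[*mu,z]))
```

```text
nuts [0.50128194 0.04957518 0.153     ] [ 0.55017607 -0.09670307  0.153     ] span 0.15423346975654448 centre [ 0.52572901 -0.02356395  0.153     ] press y dir deg 108.48242522054994
[262 114  28  83 976] [275.63934426 153.62807377]
((275.68756103515625, 154.9781951904297), (22.29464340209961, 83.33231353759766), 3.9909121990203857)
wing mean [ 0.52606035 -0.02144862] dir 72.33852963347067 len 0.06846746790834211 mid [ 0.52550096 -0.02320549]
scene hub top check [ 0.52726374 -0.02100153  0.195     ] [ 0.52716723 -0.02258547  0.18      ]
jars [ 0.38998072 -0.03830493  0.098     ] [ 0.60303567 -0.152771    0.024     ]
side brass 240 254 169 193
0.155 (np.float64(248.4789943707607), np.float64(189.6876711761316))
0.18 (np.float64(248.24922817267372), np.float64(179.52602071911227))
0.195 (np.float64(248.10896453472026), np.float64(173.32271460803196))
```

The numbers check out. The nut span is 154.2 mm (154 expected) and the wing length 68 mm (70 expected). The axis is at (0.526, -0.023) and the press is yawed 18.5°. The wings lie at 72°, so the screw is about 414° (7.2 rad) open, within the stated range. I'll do three strokes with shut fingers on a 31 mm arc, tip at z = 0.16.

```bash
cat >> h.py <<'E'
C=np.array([.526,-.023])
def rows(wp):
    """wp: (phi deg, r, z) -> tool-frame shifts from the current pose"""
    s=robot.state(); print('t',s['t'],'force',s['ft_force'].round(1),'q6',s['q'][5].round(0))
    for ph,r,z in wp:
        P=np.array([*(C+r*np.array([np.cos(np.radians(ph)),np.sin(np.radians(ph))])),z])
        print(ph,(s['ee_rot'].T@(P-s['tool_pos'])).round(3).tolist())
E
python3 - <<'E'
from h import *
rows([(162,34,.2)] and [(162,.034,.23),(162,.034,.16)])
E
```

```text
t 1.9667 force [-0.4 -0.2 -0.3] q6 79.0
162 [0.047, -0.034, 0.091]
162 [0.047, -0.034, 0.161]
```

Emit:
{"api": "step_arm", "payload": {
  "motion": [
    {"dx": 0.02,"dy": -0.015,"dz": 0.03,"ax": 0,"ay": 0,"az": 0,"hand": 0},
    {"dx": 0.047,"dy": -0.034,"dz": 0.05,"ax": 0,"ay": 0,"az": 0,"hand": 0},
    {"dx": 0.047,"dy": -0.034,"dz": 0.08,"ax": 0,"ay": 0,"az": 0,"hand": 0},
    {"dx": 0.047,"dy": -0.034,"dz": 0.1,"ax": 0,"ay": 0,"az": 0,"hand": 0},
    {"dx": 0.047,"dy": -0.034,"dz": 0.12,"ax": 0,"ay": 0,"az": 0,"hand": 0},
    {"dx": 0.047,"dy": -0.034,"dz": 0.14,"ax": 0,"ay": 0,"az": 0,"hand": 0},
    {"dx": 0.047,"dy": -0.034,"dz": 0.155,"ax": 0,"ay": 0,"az": 0,"hand": 0},
    {"dx": 0.047,"dy": -0.034,"dz": 0.161,"ax": 0,"ay": 0,"az": 0,"hand": 0},
    {"dx": 0.047,"dy": -0.034,"dz": 0.161,"ax": 0,"ay": 0,"az": 0,"hand": 0}
  ]
}}

```text
t: 2.72
tool_pos: [0.4924, -0.0126, 0.1592]
ee_rot: [[0.063, 0.998, -0.003], [0.998, -0.063, 0.0], [0.0, -0.003, -1.0]]
ft_force: [0.3, -1.1, -0.2]
gripper_width: -0.003
grasp_force: 0.0
```

Run:
```python
from h import *
s=robot.state(); cv2.imwrite('pics/w3.png',robot.get_image('wrist')[:,:,::-1])
print(s['tool_pos'])
rows([(p,.031,.16) for p in range(150,-51,-10)])
```

```text
[ 0.49244826 -0.0126349   0.15922427]
t 2.7667 force [ 0.7 -0.4  0.3] q6 84.0
150 [0.005, 0.005, 0.0]
140 [0.01, 0.008, 0.0]
130 [0.014, 0.012, 0.0]
120 [0.017, 0.016, 0.0]
110 [0.02, 0.021, 0.0]
100 [0.022, 0.026, 0.0]
90 [0.023, 0.031, 0.0]
80 [0.022, 0.037, 0.0]
70 [0.021, 0.042, 0.0]
60 [0.019, 0.047, 0.0]
50 [0.017, 0.052, 0.0]
40 [0.013, 0.056, 0.0]
30 [0.009, 0.059, 0.0]
20 [0.004, 0.062, 0.0]
10 [-0.001, 0.063, 0.0]
0 [-0.006, 0.064, 0.0]
-10 [-0.012, 0.064, 0.0]
-20 [-0.017, 0.063, 0.0]
-30 [-0.022, 0.061, 0.0]
-40 [-0.027, 0.058, 0.0]
-50 [-0.031, 0.055, 0.0]
```

View pics/w3.png

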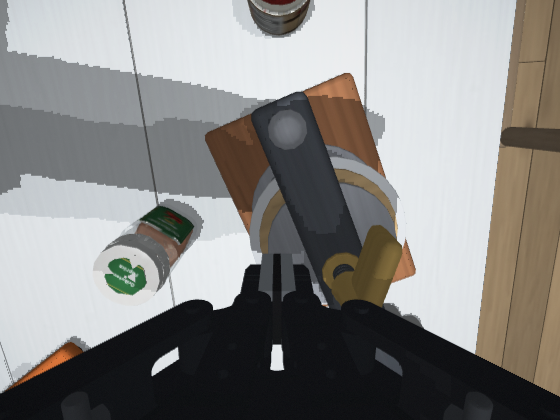

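The fingertips at (278,275) sit beside the hub at (340,270), and wing a at (375,265) is free. Starting stroke 1.

Emit:
{"api": "step_arm", "payload": {
  "motion": [
    {"dx": 0.005,"dy": 0.005,"dz": 0,"ax": 0,"ay": 0,"az": 0,"hand": 0},
    {"dx": 0.01,"dy": 0.008,"dz": 0,"ax": 0,"ay": 0,"az": 0,"hand": 0},
    {"dx": 0.014,"dy": 0.012,"dz": 0,"ax": 0,"ay": 0,"az": 0,"hand": 0},
    {"dx": 0.017,"dy": 0.016,"dz": 0,"ax": 0,"ay": 0,"az": 0,"hand": 0},
    {"dx": 0.02,"dy": 0.021,"dz": 0,"ax": 0,"ay": 0,"az": 0,"hand": 0},
    {"dx": 0.022,"dy": 0.026,"dz": 0,"ax": 0,"ay": 0,"az": 0,"hand": 0},
    {"dx": 0.023,"dy": 0.031,"dz": 0,"ax": 0,"ay": 0,"az": 0,"hand": 0},
    {"dx": 0.022,"dy": 0.037,"dz": 0,"ax": 0,"ay": 0,"az": 0,"hand": 0}
  ]
}}

```text
t: 3.43
tool_pos: [0.5314, 0.0087, 0.1597]
ee_rot: [[0.06, 0.998, -0.003], [0.998, -0.06, 0.001], [0.001, -0.003, -1.0]]
ft_force: [-4.2, 1.4, -0.6]
gripper_width: 0.002
grasp_force: 1.6
```

Run:
```python
from h import *
s=robot.state(); print(s['tool_pos'])
rows([(p,.031,.16) for p in range(70,-41,-10)])
```

```text
[0.53137281 0.0086509  0.15970745]
t 3.4333 force [-4.2  1.4 -0.6] q6 86.0
70 [-0.002, 0.005, -0.0]
60 [-0.004, 0.01, -0.0]
50 [-0.007, 0.015, -0.0]
40 [-0.011, 0.019, -0.0]
30 [-0.015, 0.022, -0.0]
20 [-0.02, 0.025, -0.0]
10 [-0.025, 0.027, -0.0]
0 [-0.03, 0.027, -0.0]
-10 [-0.035, 0.027, -0.0]
-20 [-0.041, 0.026, -0.0]
-30 [-0.046, 0.024, -0.0]
-40 [-0.05, 0.021, -0.0]
```

The force is 4.4 N, which matches the screw's friction. I'll continue to the end of the stroke, back off and lift.

Emit:
{"api": "step_arm", "payload": {
  "motion": [
    {"dx": -0.002,"dy": 0.005,"dz": 0,"ax": 0,"ay": 0,"az": 0,"hand": 0},
    {"dx": -0.004,"dy": 0.01,"dz": 0,"ax": 0,"ay": 0,"az": 0,"hand": 0},
    {"dx": -0.007,"dy": 0.015,"dz": 0,"ax": 0,"ay": 0,"az": 0,"hand": 0},
    {"dx": -0.011,"dy": 0.019,"dz": 0,"ax": 0,"ay": 0,"az": 0,"hand": 0},
    {"dx": -0.015,"dy": 0.022,"dz": 0,"ax": 0,"ay": 0,"az": 0,"hand": 0},
    {"dx": -0.02,"dy": 0.025,"dz": 0,"ax": 0,"ay": 0,"az": 0,"hand": 0},
    {"dx": -0.025,"dy": 0.027,"dz": 0,"ax": 0,"ay": 0,"az": 0,"hand": 0},
    {"dx": -0.03,"dy": 0.027,"dz": 0,"ax": 0,"ay": 0,"az": 0,"hand": 0},
    {"dx": -0.035,"dy": 0.027,"dz": 0,"ax": 0,"ay": 0,"az": 0,"hand": 0},
    {"dx": -0.041,"dy": 0.026,"dz": 0,"ax": 0,"ay": 0,"az": 0,"hand": 0},
    {"dx": -0.046,"dy": 0.024,"dz": 0,"ax": 0,"ay": 0,"az": 0,"hand": 0},
    {"dx": -0.05,"dy": 0.021,"dz": 0,"ax": 0,"ay": 0,"az": 0,"hand": 0},
    {"dx": -0.044,"dy": 0.027,"dz": 0,"ax": 0,"ay": 0,"az": 0,"hand": 0},
    {"dx": -0.04,"dy": 0.03,"dz": 0,"ax": 0,"ay": 0,"az": 0,"hand": 0},
    {"dx": -0.04,"dy": 0.03,"dz": -0.02,"ax": 0,"ay": 0,"az": 0,"hand": 0},
    {"dx": -0.04,"dy": 0.03,"dz": -0.05,"ax": 0,"ay": 0,"az": 0,"hand": 0},
    {"dx": -0.05,"dy": 0.01,"dz": -0.08,"ax": 0,"ay": 0,"az": 0,"hand": 0},
    {"dx": -0.06,"dy": -0.005,"dz": -0.12,"ax": 0,"ay": 0,"az": 0,"hand": 0},
    {"dx": -0.065,"dy": -0.005,"dz": -0.12,"ax": 0,"ay": 0,"az": 0,"hand": 0},
    {"dx": -0.065,"dy": -0.005,"dz": -0.12,"ax": 0,"ay": 0,"az": 0,"hand": 0}
  ]
}}

```text
t: 5.1
tool_pos: [0.5245, -0.0578, 0.2831]
ee_rot: [[0.062, 0.998, 0.005], [0.998, -0.062, -0.003], [-0.002, 0.005, -1.0]]
ft_force: [-0.4, -0.3, -1.1]
gripper_width: -0.006
grasp_force: 0.0
```

```bash
cat >> h.py <<'E'
def wings(name,z):
    s=robot.state(); im=robot.get_image('wrist')[:,:,::-1].copy(); cv2.imwrite(f'pics/{name}.png',im); c=cam('wrist',s)
    m=cv2.inRange(cv2.cvtColor(im,cv2.COLOR_BGR2HSV),(15,110,60),(32,255,255))
    pts=np.argwhere(m)[:,::-1]; W=np.array([onz(c,u,v,z)[:2] for u,v in pts]); W=W[np.linalg.norm(W-C,axis=1)<.037]
    mu=W.mean(0); V=np.linalg.eigh(np.cov((W-mu).T))[1]; p=(W-mu)@V[:,1]
    print('wings n',len(W),'mean',mu.round(4),'dir',np.degrees(np.arctan2(V[1,1],V[0,1])).round(1),'len',np.ptp(p).round(4))
E
python3 - <<'E'
from h import *
print(robot.state()['tool_pos']); wings('w4',.187)
rows([(175,.034,.24),(175,.034,.16)])
E
```

```text
[ 0.52448214 -0.05775979  0.2831463 ]
wings n 1276 mean [ 0.5261 -0.0208] dir 103.1 len 0.0686
t 5.15 force [-0.5  0.3 -0.1] q6 79.0
175 [0.035, -0.034, 0.041]
175 [0.035, -0.034, 0.121]
```

View pics/w4.png

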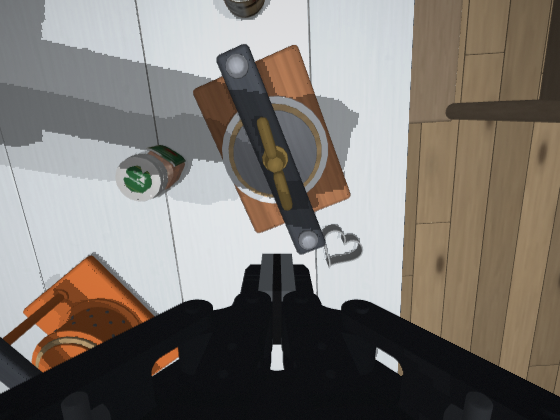

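Stroke 1 turned the screw 149°, as planned: hub (275,158), upper wing tip (263,120). The jars and cutter haven't moved. Now stroke 2, on the other wing at 103°.

Emit:
{"api": "step_arm", "payload": {
  "motion": [
    {"dx": 0.018,"dy": -0.017,"dz": 0.01,"ax": 0,"ay": 0,"az": 0,"hand": 0},
    {"dx": 0.035,"dy": -0.034,"dz": 0.03,"ax": 0,"ay": 0,"az": 0,"hand": 0},
    {"dx": 0.035,"dy": -0.034,"dz": 0.055,"ax": 0,"ay": 0,"az": 0,"hand": 0},
    {"dx": 0.035,"dy": -0.034,"dz": 0.08,"ax": 0,"ay": 0,"az": 0,"hand": 0},
    {"dx": 0.035,"dy": -0.034,"dz": 0.1,"ax": 0,"ay": 0,"az": 0,"hand": 0},
    {"dx": 0.035,"dy": -0.034,"dz": 0.115,"ax": 0,"ay": 0,"az": 0,"hand": 0},
    {"dx": 0.035,"dy": -0.034,"dz": 0.121,"ax": 0,"ay": 0,"az": 0,"hand": 0},
    {"dx": 0.035,"dy": -0.034,"dz": 0.121,"ax": 0,"ay": 0,"az": 0,"hand": 0}
  ]
}}

```text
t: 5.82
tool_pos: [0.4896, -0.0189, 0.1566]
ee_rot: [[0.06, 0.998, -0.005], [0.998, -0.06, 0.001], [0.0, -0.005, -1.0]]
ft_force: [-0.3, 1.2, -0.4]
gripper_width: -0.0
grasp_force: 0.0
```

Run:
```python
from h import *
print(robot.state()['tool_pos'])
rows([(p,.031,.16) for p in range(165,-16,-10)])
```

```text
[ 0.48958288 -0.01891612  0.15662567]
t 5.8167 force [-0.3  1.2 -0.4] q6 83.0
165 [0.004, 0.006, -0.003]
155 [0.01, 0.008, -0.003]
145 [0.014, 0.01, -0.003]
135 [0.019, 0.013, -0.003]
125 [0.022, 0.017, -0.003]
115 [0.025, 0.022, -0.003]
105 [0.028, 0.027, -0.004]
95 [0.029, 0.032, -0.004]
85 [0.029, 0.037, -0.004]
75 [0.028, 0.043, -0.004]
65 [0.027, 0.048, -0.004]
55 [0.025, 0.053, -0.004]
45 [0.021, 0.057, -0.004]
35 [0.017, 0.061, -0.004]
25 [0.013, 0.064, -0.004]
15 [0.008, 0.066, -0.004]
5 [0.003, 0.067, -0.004]
-5 [-0.003, 0.068, -0.004]
-15 [-0.008, 0.067, -0.004]
```

Emit:
{"api": "step_arm", "payload": {
  "motion": [
    {"dx": 0.004,"dy": 0.006,"dz": -0.003,"ax": 0,"ay": 0,"az": 0,"hand": 0},
    {"dx": 0.01,"dy": 0.008,"dz": -0.003,"ax": 0,"ay": 0,"az": 0,"hand": 0},
    {"dx": 0.014,"dy": 0.01,"dz": -0.003,"ax": 0,"ay": 0,"az": 0,"hand": 0},
    {"dx": 0.019,"dy": 0.013,"dz": -0.003,"ax": 0,"ay": 0,"az": 0,"hand": 0},
    {"dx": 0.022,"dy": 0.017,"dz": -0.003,"ax": 0,"ay": 0,"az": 0,"hand": 0},
    {"dx": 0.025,"dy": 0.022,"dz": -0.003,"ax": 0,"ay": 0,"az": 0,"hand": 0},
    {"dx": 0.028,"dy": 0.027,"dz": -0.004,"ax": 0,"ay": 0,"az": 0,"hand": 0},
    {"dx": 0.029,"dy": 0.032,"dz": -0.004,"ax": 0,"ay": 0,"az": 0,"hand": 0},
    {"dx": 0.029,"dy": 0.037,"dz": -0.004,"ax": 0,"ay": 0,"az": 0,"hand": 0},
    {"dx": 0.028,"dy": 0.043,"dz": -0.004,"ax": 0,"ay": 0,"az": 0,"hand": 0},
    {"dx": 0.027,"dy": 0.048,"dz": -0.004,"ax": 0,"ay": 0,"az": 0,"hand": 0},
    {"dx": 0.025,"dy": 0.053,"dz": -0.004,"ax": 0,"ay": 0,"az": 0,"hand": 0},
    {"dx": 0.021,"dy": 0.057,"dz": -0.004,"ax": 0,"ay": 0,"az": 0,"hand": 0},
    {"dx": 0.017,"dy": 0.061,"dz": -0.004,"ax": 0,"ay": 0,"az": 0,"hand": 0},
    {"dx": 0.013,"dy": 0.064,"dz": -0.004,"ax": 0,"ay": 0,"az": 0,"hand": 0},
    {"dx": 0.008,"dy": 0.066,"dz": -0.004,"ax": 0,"ay": 0,"az": 0,"hand": 0},
    {"dx": 0.003,"dy": 0.067,"dz": -0.004,"ax": 0,"ay": 0,"az": 0,"hand": 0},
    {"dx": -0.003,"dy": 0.068,"dz": -0.004,"ax": 0,"ay": 0,"az": 0,"hand": 0},
    {"dx": -0.008,"dy": 0.067,"dz": -0.004,"ax": 0,"ay": 0,"az": 0,"hand": 0},
    {"dx": -0.008,"dy": 0.067,"dz": -0.004,"ax": 0,"ay": 0,"az": 0,"hand": 0}
  ]
}}

```text
t: 7.48
tool_pos: [0.5583, -0.033, 0.1636]
ee_rot: [[0.062, 0.998, 0.001], [0.998, -0.062, -0.001], [-0.001, 0.002, -1.0]]
ft_force: [1.5, 2.6, 0.4]
gripper_width: -0.001
grasp_force: 1.2
```

Run:
```python
from h import *
print(robot.state()['tool_pos'])
rows([(5,.034,.16),(5,.034,.21),(-92,.035,.283)])
```

```text
[ 0.55834334 -0.03302943  0.1636212 ]
t 7.4833 force [1.5 2.6 0.4] q6 83.0
5 [0.013, 0.001, 0.004]
5 [0.013, 0.001, -0.046]
-92 [-0.027, -0.032, -0.119]
```

Emit:
{"api": "step_arm", "payload": {
  "motion": [
    {"dx": 0.007,"dy": 0.001,"dz": 0,"ax": 0,"ay": 0,"az": 0,"hand": 0},
    {"dx": 0.013,"dy": 0.001,"dz": 0,"ax": 0,"ay": 0,"az": 0,"hand": 0},
    {"dx": 0.013,"dy": 0.001,"dz": -0.02,"ax": 0,"ay": 0,"az": 0,"hand": 0},
    {"dx": 0.013,"dy": 0.001,"dz": -0.05,"ax": 0,"ay": 0,"az": 0,"hand": 0},
    {"dx": 0,"dy": -0.01,"dz": -0.08,"ax": 0,"ay": 0,"az": 0,"hand": 0},
    {"dx": -0.015,"dy": -0.025,"dz": -0.11,"ax": 0,"ay": 0,"az": 0,"hand": 0},
    {"dx": -0.027,"dy": -0.032,"dz": -0.119,"ax": 0,"ay": 0,"az": 0,"hand": 0},
    {"dx": -0.027,"dy": -0.032,"dz": -0.119,"ax": 0,"ay": 0,"az": 0,"hand": 0},
    {"dx": -0.027,"dy": -0.032,"dz": -0.119,"ax": 0,"ay": 0,"az": 0,"hand": 0}
  ]
}}

```text
t: 8.23
tool_pos: [0.5243, -0.0569, 0.2825]
ee_rot: [[0.062, 0.998, 0.001], [0.998, -0.062, -0.001], [-0.001, 0.001, -1.0]]
ft_force: [0.3, 0.5, 0.9]
gripper_width: -0.001
grasp_force: 0.0
```

Run:
```python
from h import *
print(robot.state()['tool_pos']); wings('w5',.184)
rows([(205,.034,.24),(205,.034,.16)])
```

```text
[ 0.5242986  -0.05692544  0.2825461 ]
wings n 1333 mean [ 0.5263 -0.0207] dir 128.9 len 0.068
t 8.2833 force [ 1.   0.3 -0.2] q6 79.0
205 [0.017, -0.03, 0.042]
205 [0.017, -0.03, 0.122]
```

Stroke 2 turned it 154°. The wings are now at 129°, so about 110° remains. Stroke 3.

Emit:
{"api": "step_arm", "payload": {
  "motion": [
    {"dx": 0.009,"dy": -0.016,"dz": 0.01,"ax": 0,"ay": 0,"az": 0,"hand": 0},
    {"dx": 0.017,"dy": -0.031,"dz": 0.03,"ax": 0,"ay": 0,"az": 0,"hand": 0},
    {"dx": 0.017,"dy": -0.031,"dz": 0.055,"ax": 0,"ay": 0,"az": 0,"hand": 0},
    {"dx": 0.017,"dy": -0.031,"dz": 0.08,"ax": 0,"ay": 0,"az": 0,"hand": 0},
    {"dx": 0.017,"dy": -0.031,"dz": 0.1,"ax": 0,"ay": 0,"az": 0,"hand": 0},
    {"dx": 0.017,"dy": -0.031,"dz": 0.115,"ax": 0,"ay": 0,"az": 0,"hand": 0},
    {"dx": 0.017,"dy": -0.031,"dz": 0.12,"ax": 0,"ay": 0,"az": 0,"hand": 0},
    {"dx": 0.017,"dy": -0.031,"dz": 0.12,"ax": 0,"ay": 0,"az": 0,"hand": 0}
  ]
}}

```text
t: 8.95
tool_pos: [0.4926, -0.0369, 0.1597]
ee_rot: [[0.06, 0.998, -0.005], [0.998, -0.06, 0.001], [0.001, -0.005, -1.0]]
ft_force: [1.2, -0.6, 0.4]
gripper_width: -0.0
grasp_force: 0.0
```

Run:
```python
from h import *
print(robot.state()['tool_pos'])
rows([(p,.031,.16) for p in range(195,84,-10)])
```

```text
[ 0.49256218 -0.03687543  0.15973818]
t 8.95 force [ 1.2 -0.6  0.4] q6 81.0
195 [0.006, 0.003, -0.0]
185 [0.011, 0.002, -0.0]
175 [0.017, 0.002, -0.0]
165 [0.022, 0.002, -0.0]
155 [0.027, 0.004, -0.0]
145 [0.032, 0.006, -0.0]
135 [0.036, 0.009, -0.0]
125 [0.04, 0.013, -0.0]
115 [0.043, 0.018, -0.0]
105 [0.045, 0.023, -0.0]
95 [0.047, 0.028, -0.0]
85 [0.047, 0.033, -0.0]
```

Emit:
{"api": "step_arm", "payload": {
  "motion": [
    {"dx": 0.006,"dy": 0.003,"dz": 0,"ax": 0,"ay": 0,"az": 0,"hand": 0},
    {"dx": 0.011,"dy": 0.002,"dz": 0,"ax": 0,"ay": 0,"az": 0,"hand": 0},
    {"dx": 0.017,"dy": 0.002,"dz": 0,"ax": 0,"ay": 0,"az": 0,"hand": 0},
    {"dx": 0.022,"dy": 0.002,"dz": 0,"ax": 0,"ay": 0,"az": 0,"hand": 0},
    {"dx": 0.027,"dy": 0.004,"dz": 0,"ax": 0,"ay": 0,"az": 0,"hand": 0},
    {"dx": 0.032,"dy": 0.006,"dz": 0,"ax": 0,"ay": 0,"az": 0,"hand": 0},
    {"dx": 0.036,"dy": 0.009,"dz": 0,"ax": 0,"ay": 0,"az": 0,"hand": 0},
    {"dx": 0.04,"dy": 0.013,"dz": 0,"ax": 0,"ay": 0,"az": 0,"hand": 0},
    {"dx": 0.043,"dy": 0.018,"dz": 0,"ax": 0,"ay": 0,"az": 0,"hand": 0},
    {"dx": 0.045,"dy": 0.023,"dz": 0,"ax": 0,"ay": 0,"az": 0,"hand": 0},
    {"dx": 0.047,"dy": 0.028,"dz": 0,"ax": 0,"ay": 0,"az": 0,"hand": 0},
    {"dx": 0.047,"dy": 0.033,"dz": 0,"ax": 0,"ay": 0,"az": 0,"hand": 0},
    {"dx": 0.047,"dy": 0.033,"dz": 0,"ax": 0,"ay": 0,"az": 0,"hand": 0}
  ]
}}

```text
t: 10.03
tool_pos: [0.5311, 0.0078, 0.1621]
ee_rot: [[0.06, 0.998, 0.0], [0.998, -0.06, 0.002], [0.002, 0.0, -1.0]]
ft_force: [-2.6, 1.4, -1.4]
gripper_width: -0.004
grasp_force: 1.2
```

Run:
```python
from h import *
print(robot.state()['tool_pos'])
rows([(p,.031,.16) for p in range(82,30,-4)])
```

```text
[0.53107916 0.00781707 0.16206539]
t 10.0333 force [-2.6  1.4 -1.4] q6 86.0
82 [-0.0, -0.001, 0.002]
78 [-0.0, 0.001, 0.002]
74 [-0.001, 0.004, 0.002]
70 [-0.001, 0.006, 0.002]
66 [-0.002, 0.008, 0.002]
62 [-0.003, 0.01, 0.002]
58 [-0.004, 0.012, 0.002]
54 [-0.005, 0.013, 0.002]
50 [-0.006, 0.015, 0.002]
46 [-0.008, 0.017, 0.002]
42 [-0.009, 0.019, 0.002]
38 [-0.011, 0.02, 0.002]
34 [-0.012, 0.021, 0.002]
```

Now slow steps toward the stop, with force checks.

Emit:
{"api": "step_arm", "payload": {
  "motion": [
    {"dx": 0,"dy": 0.002,"dz": 0.001,"ax": 0,"ay": 0,"az": 0,"hand": 0},
    {"dx": -0.001,"dy": 0.004,"dz": 0.001,"ax": 0,"ay": 0,"az": 0,"hand": 0},
    {"dx": -0.001,"dy": 0.006,"dz": 0.001,"ax": 0,"ay": 0,"az": 0,"hand": 0},
    {"dx": -0.002,"dy": 0.008,"dz": 0.001,"ax": 0,"ay": 0,"az": 0,"hand": 0},
    {"dx": -0.002,"dy": 0.008,"dz": 0.001,"ax": 0,"ay": 0,"az": 0,"hand": 0}
  ]
}}

```text
t: 10.45
tool_pos: [0.5385, 0.0044, 0.1614]
ee_rot: [[0.061, 0.998, 0.001], [0.998, -0.061, 0.0], [0.0, 0.001, -1.0]]
ft_force: [-1.5, 1.4, -0.2]
gripper_width: 0.002
grasp_force: 1.0
```

Emit:
{"api": "step_arm", "payload": {
  "motion": [
    {"dx": -0.001,"dy": 0.001,"dz": 0,"ax": 0,"ay": 0,"az": 0,"hand": 0},
    {"dx": -0.001,"dy": 0.002,"dz": 0,"ax": 0,"ay": 0,"az": 0,"hand": 0},
    {"dx": -0.001,"dy": 0.002,"dz": 0,"ax": 0,"ay": 0,"az": 0,"hand": 0}
  ]
}}

```text
t: 10.7
tool_pos: [0.54, 0.0035, 0.1613]
ee_rot: [[0.061, 0.998, 0.0], [0.998, -0.061, 0.0], [0.0, 0.0, -1.0]]
ft_force: [-1.8, 1.8, -0.7]
gripper_width: 0.001
grasp_force: 1.1
```

Emit:
{"api": "step_arm", "payload": {
  "motion": [
    {"dx": -0.001,"dy": 0.001,"dz": 0,"ax": 0,"ay": 0,"az": 0,"hand": 0},
    {"dx": -0.001,"dy": 0.002,"dz": 0,"ax": 0,"ay": 0,"az": 0,"hand": 0},
    {"dx": -0.001,"dy": 0.002,"dz": 0,"ax": 0,"ay": 0,"az": 0,"hand": 0}
  ]
}}

```text
t: 10.95
tool_pos: [0.5418, 0.0024, 0.1612]
ee_rot: [[0.061, 0.998, -0.0], [0.998, -0.061, 0.0], [0.0, -0.0, -1.0]]
ft_force: [-3.4, 2.1, -0.8]
gripper_width: 0.0
grasp_force: 1.4
```

Emit:
{"api": "step_arm", "payload": {
  "motion": [
    {"dx": -0.001,"dy": 0.001,"dz": 0,"ax": 0,"ay": 0,"az": 0,"hand": 0},
    {"dx": -0.001,"dy": 0.002,"dz": 0,"ax": 0,"ay": 0,"az": 0,"hand": 0},
    {"dx": -0.001,"dy": 0.002,"dz": 0,"ax": 0,"ay": 0,"az": 0,"hand": 0}
  ]
}}

```text
t: 11.2
tool_pos: [0.544, 0.0012, 0.1613]
ee_rot: [[0.061, 0.998, 0.0], [0.998, -0.061, 0.0], [0.0, 0.0, -1.0]]
ft_force: [-2.7, 0.7, -1.0]
gripper_width: 0.001
grasp_force: 1.3
```

Run:
```python
from h import *
wings('w6',.181); print(robot.state()['ft_force'])
```

```text
wings n 344 mean [ 0.5159 -0.0096] dir 45.5 len 0.0521
[-2.64621176  1.69240564 -1.11051737]
```

Emit:
{"api": "step_arm", "payload": {
  "motion": [
    {"dx": -0.001,"dy": 0.001,"dz": 0,"ax": 0,"ay": 0,"az": 0,"hand": 0},
    {"dx": -0.001,"dy": 0.002,"dz": 0,"ax": 0,"ay": 0,"az": 0,"hand": 0},
    {"dx": -0.001,"dy": 0.002,"dz": 0,"ax": 0,"ay": 0,"az": 0,"hand": 0}
  ]
}}

```text
t: 11.5
tool_pos: [0.5447, 0.0008, 0.1611]
ee_rot: [[0.061, 0.998, -0.002], [0.998, -0.061, 0.002], [0.002, -0.002, -1.0]]
ft_force: [-4.9, 4.1, 1.3]
gripper_width: -0.002
grasp_force: 2.8
```

The force is climbing (6.4 N) and travel is lagging, so it's probably at the stop. One more small step.

Emit:
{"api": "step_arm", "payload": {
  "motion": [
    {"dx": -0.001,"dy": 0.001,"dz": 0,"ax": 0,"ay": 0,"az": 0,"hand": 0},
    {"dx": -0.001,"dy": 0.002,"dz": 0,"ax": 0,"ay": 0,"az": 0,"hand": 0},
    {"dx": -0.001,"dy": 0.002,"dz": 0,"ax": 0,"ay": 0,"az": 0,"hand": 0}
  ]
}}

```text
t: 11.75
tool_pos: [0.5454, 0.0006, 0.1608]
ee_rot: [[0.06, 0.998, -0.004], [0.998, -0.06, 0.003], [0.003, -0.004, -1.0]]
ft_force: [-7.8, 6.8, 2.6]
gripper_width: -0.003
grasp_force: 4.3
```

It's now 10.7 N with almost no travel, so this is the firm stop. Backing off, lifting and checking.

Emit:
{"api": "step_arm", "payload": {
  "motion": [
    {"dx": 0.004,"dy": -0.004,"dz": 0,"ax": 0,"ay": 0,"az": 0,"hand": 0},
    {"dx": 0.008,"dy": -0.009,"dz": 0,"ax": 0,"ay": 0,"az": 0,"hand": 0},
    {"dx": 0.012,"dy": -0.012,"dz": 0,"ax": 0,"ay": 0,"az": 0,"hand": 0},
    {"dx": 0.012,"dy": -0.012,"dz": -0.02,"ax": 0,"ay": 0,"az": 0,"hand": 0},
    {"dx": 0.012,"dy": -0.012,"dz": -0.05,"ax": 0,"ay": 0,"az": 0,"hand": 0},
    {"dx": 0,"dy": -0.012,"dz": -0.08,"ax": 0,"ay": 0,"az": 0,"hand": 0},
    {"dx": -0.03,"dy": -0.018,"dz": -0.11,"ax": 0,"ay": 0,"az": 0,"hand": 0},
    {"dx": -0.058,"dy": -0.018,"dz": -0.122,"ax": 0,"ay": 0,"az": 0,"hand": 0},
    {"dx": -0.058,"dy": -0.018,"dz": -0.122,"ax": 0,"ay": 0,"az": 0,"hand": 0},
    {"dx": -0.058,"dy": -0.018,"dz": -0.122,"ax": 0,"ay": 0,"az": 0,"hand": 0}
  ]
}}

```text
t: 12.58
tool_pos: [0.5272, -0.0593, 0.2847]
ee_rot: [[0.064, 0.998, 0.004], [0.998, -0.064, -0.001], [-0.001, 0.004, -1.0]]
ft_force: [-0.5, -0.1, -0.9]
gripper_width: -0.003
grasp_force: 0.0
```

Run:
```python
from h import *
print(robot.state()['tool_pos']); wings('w7',.181)
cv2.imwrite('pics/side7.png',cv2.resize(robot.get_image('side')[150:310,180:340,::-1],(640,640),interpolation=cv2.INTER_CUBIC))
```

```text
[ 0.52721145 -0.05925741  0.28469644]
wings n 1323 mean [ 0.5263 -0.0209] dir -161.1 len 0.0683
```

View pics/w7.png

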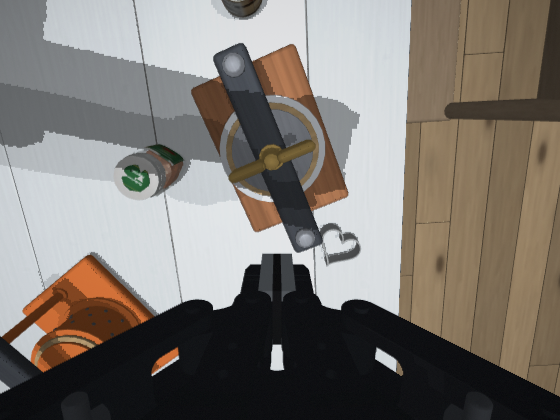

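View pics/side7.png

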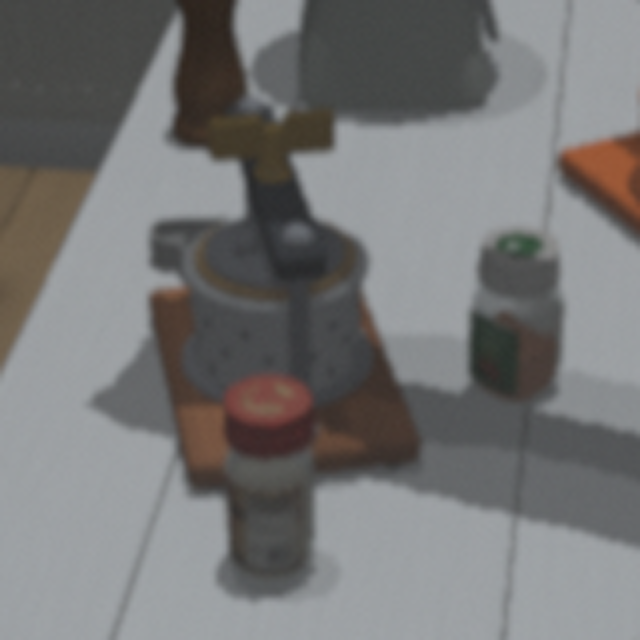

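The wings now lie at 18.9°, square to the bridge (18.5° expected). The plate has dropped onto the lid, at (272,250) in the side crop. The jars and cutter are where they were, and the fingers are about 10 cm above the screw.

```bash
python3 -c "
from workcell import robot
print(robot.finish_job())"
```

```text
the job is handed in; nothing more can be done
None
```

The job is handed in: the press is tight against its firm stop after three single-wing strokes (about 413° in all, 10.7 N at the stop), the jars and cutter look undisturbed, and the fingers ended about 10 cm above the screw.

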